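Rack the microscope objectives by length under the sloping cover

TASK

Put the four microscope objectives back into the wells of their black rack in order of length, the shortest at the low post and rising to the tallest at the high post, so that the sloping dust cover can go over them later. Each must stand upright, lens up, down on the floor of its own well; set them down gently without dropping or tipping any, and leave the other small things among them where they are.

Things in the scene. Friction and masses are not known exactly. Their poses are not given: they have to be found in the camera images.
- objective_40: microscope objective, the shortest of four: upright steel cylinder on a black screw cap, 40 mm tall over all, lens up. Origin: centre of its underside; z up along its axis. Round, so its yaw does not matter. Cap 28 mm across from 0 to 9 mm height, then a straight barrel 30 mm across up to 26 mm (grip it here, from above), then a nose that tapers to 24 mm across at the top. 0.09 to 0.18 kg
- objective_52: microscope objective, the second shortest: upright steel cylinder on a black screw cap, 52 mm tall over all, lens up. Origin: centre of its underside; z up along its axis. Round, so its yaw does not matter. Cap 28 mm across from 0 to 9 mm height, then a straight barrel 30 mm across up to 38 mm (grip it here, from above), then a nose that tapers to 21 mm across at the top. 0.09 to 0.18 kg
- objective_64: microscope objective, the second tallest: upright steel cylinder on a black screw cap, 64 mm tall over all, lens up. Origin: centre of its underside; z up along its axis. Round, so its yaw does not matter. Cap 28 mm across from 0 to 9 mm height, then a straight barrel 30 mm across up to 50 mm (grip it here, from above), then a nose that tapers to 17 mm across at the top. 0.09 to 0.18 kg
- objective_76: microscope objective, the tallest: upright steel cylinder on a black screw cap, 76 mm tall over all, lens up. Origin: centre of its underside; z up along its axis. Round, so its yaw does not matter. Cap 28 mm across from 0 to 9 mm height, then a straight barrel 30 mm across up to 62 mm (grip it here, from above), then a nose that tapers to 13 mm across at the top. 0.09 to 0.18 kg
- rack: fixed black block 62 x 252 x 20 mm, origin centre of its underside on the worktop, z up. Four equal round wells in a row along its y axis, at y = -78, -26, 26, 78 mm, x = 0: each 42 mm across (wider than an objective's foot), 12 mm deep, grey felt floor 8 mm above the worktop. Fingers that close along its x axis (across the row) clear the neighbours and posts
- low_post: the low one of the two steel posts for the sloping cover, one at each end of the rack's row, 36 mm beyond the centre of the end well; which end has which post varies. Fixed, 13 mm thick, 28 mm tall. Origin: centre of its foot on the rack's top, 20 mm above the worktop
- high_post: the high one of the two posts, at the other end of the row, also 36 mm beyond the centre of its end well. Fixed, 13 mm thick, 56 mm tall, so its top is 77 mm above the worktop. Origin: centre of its foot on the rack's top
- black_mount: bystander: loose black resin specimen mount, a low cylinder 30 mm across, 18 mm high, among or beside the objectives. Origin: centre of its underside
- grey_mount: bystander: the same in grey, 30 mm across, 18 mm high. Origin: centre of its underside
- screw_cap: bystander: loose blue screw cap lying open side up, 42 mm across, 19 mm high. Origin: centre of its underside
Not all that is in view belongs to the job. Leave any pink look-alike of the objective_52 alone.

How it is judged:
By the outcome, as a careful person would: the job done as asked, in the order asked, and still so for the second after the job is handed in, with the robot touching nothing.
It also fails if it takes over 88 s, if anything falls off the work surface, if the arm or the gripper's body presses on something with over 40 N, if the wrist force passes 120 N, or if a joint passes its speed limit or range.

ROBOT

A 6-joint arm with a two-finger parallel gripper is mounted at the origin on a cart in front of the work surface, level with it; the furniture and walls round the work are solid. World frame = base frame: x ahead of the robot, y to its left, z up, the work surface at z = 0. Lengths are in m, angles in degrees, forces in N, time in s.
With the tool pointing down it reaches from about 0.25 to 0.725 m from the base axis. Payload 9.7 kg.
Tool frame: the origin (TCP) lies on the centre line of the jaws, within the pads' length; the fingertips stand tip_reach ahead of it and the grasp point (between the pads) lies 2 mm behind it (tip_reach is the distance from the TCP to the fingertips, in m); z points along the fingers, y is the direction in which the jaws open and shut (so a half turn about z gives the same grasp; the last joint's range is limited). The gripper opens to 85 mm and grips with 20 to 120 N. Pads are 22 mm wide; open, the fingers measure 114 mm over their backs; the gripper's body (76 mm by 85 mm) begins 54 mm behind the grasp point. The pads swing forward as they close: fully open they stand 13 mm farther back than shut.
Start: joints at [63.827, 4.979, 10.078, 95.1, 0, 90], TCP at [0.243, 0.494, 0.248] pointing down, gripper open.
Joint ranges: [-179.16, 179.16], [-48.56, 103.87], [-65.8, 70.77], [-126.05, 130.52], [-82.76, 87.17], [-180, 180]. Speed limits (degrees/s): [127.2, 127.2, 147.25, 180, 180, 180].

INTERFACE

Orientations are given as [roll, pitch, yaw] about the fixed x, y, z axes, in that order (R = Rz(yaw) Ry(pitch) Rx(roll)).
In Python, from workcell import get_obs, camera, calibration, job_done, tip_reach gives the robot as it stands.
- The arm moves only by the tool apply_moves, never from a script. Its argument "rows" is a list of rows, each a list of 7 numbers: the shift along the world's x, y, z in mm, then the turn, a rotation vector about the world's x, y, z in degrees, then the closure, from 0 (fully open) to 1 (shut). A call has 1 to 20 rows; each row shifts and turns the commanded pose from where the row before left it; what a row does not reach is not made up. A row lasts 1/8 s, in which the tool goes at most 62.5 mm and 10.7 degrees, less where a joint would pass 70% of its speed; a pose out of reach is approached as far as the arm can. A call with a gripper value outside its range is refused whole. The fingers move at their own pace and stop on an object; "grip_force" is the grip in N (left out, the last holds). Time passes only in rows, so rows that do not move let the fingers close. It gives the time, the measured TCP pose, the force and the opening at its end, in the units of the state.
- get_obs(): the state, without advancing time (a new reading comes with each control period).
- camera(name): name is "scene" or "side" or "wrist"; returns the picture (420x560x3 uint8, red, green, blue); there is no depth.
- calibration(name): a dict with "intrinsics" (3x3 intrinsics, pixels), "T" (4x4, takes a point from camera to world coordinates); the wrist camera has in their place "mount" (4x4, takes a point from camera to tool coordinates, whose origin is the TCP and whose axes are the flange's). Camera axes: x right, y down, z forward; pixel columns grow to the right and rows downward; lengths in m; the calibration is good to about 2 mm. A picture is of the moment at which its call begins: read the wrist's pose just before it. calibration takes no time and is no camera call.
- job_done(): hands the job in, once; it reports no verdict.
The state is a dict: "time": time; "q": joint angles; "qd": joint speeds; "joint_efforts": joint torques, N m; "ee_pos": TCP position; "tcp_rot": TCP orientation; "wrist_force": force on the tool from outside, world axes, zero at the start; "torque": the same for the moment, N m; "opening": finger opening in m.
Only numpy, scipy, OpenCV 4.12 (cv2) and the standard library are available. Lean on these libraries where they do the work, as an engineer would, in place of code of your own. Each camera call takes 0.05 s, during which the arm holds its last target.

## Working session

There is one attempt and no reset: what is moved stays moved. The work goes in short steps, Python scripts to look and compute and a tool call to move; the robot and the scene stay as the last step left them, time stands still between calls to the robot, and variables do not carry over. Pictures are saved under pics/ and viewed, and the job is handed in when it is done.

Besides the shell and the picture viewer there is one more tool, called after "Emit:" as name(argument=value, ...) on one line, values as JSON. apply_moves: Moves the arm, as the interface text tells. Its arguments: {"type":"object","properties":{"rows":{"type":"array","items":{"type":"array","items":{"type":"number"}}},"grip_force":{"type":"number"}},"required":["rows"]}

```bash
ls; mkdir -p pics
python3 - <<'E'
from workcell import *
import cv2, numpy as np
o=get_obs(); print(o, tip_reach if not callable(tip_reach) else tip_reach())
np.set_printoptions(precision=4,suppress=True)
for n in ["scene","side","wrist"]:
    print(n,calibration(n))
    cv2.imwrite(f"pics/{n}0.png",camera(n)[:,:,::-1])
E
```

```text
pics
{'time': 0.0, 'q': array([ 6.38259726e+01,  5.00835745e+00,  1.00339591e+01,  9.51007688e+01,
       -6.14132245e-04,  9.00028936e+01]), 'qd': array([ 0.02514881,  0.01968819,  0.09444868, -0.06246433, -0.03003002,
       -0.02760868]), 'joint_efforts': array([ 9.77588707e-05, -5.20381594e+01,  4.64809692e+01,  1.59434014e-02,
        2.93075107e-05, -8.12958490e-06]), 'ee_pos': array([0.24250889, 0.49340112, 0.24760495]), 'tcp_rot': array([-1.79924833e+02,  6.17927876e-04,  1.53823080e+02]), 'wrist_force': array([0.53459772, 0.39619173, 0.04610724]), 'torque': array([0.01143838, 0.00233833, 0.02692038]), 'opening': 0.08510419047037084} 0.017
scene {'intrinsics': array([[447.8536,   0.    , 284.712 ],
       [  0.    , 447.8536, 205.587 ],
       [  0.    ,   0.    ,   1.    ]]), 'T': array([[-0.555 , -0.4185,  0.7189, -0.1004],
       [-0.8316,  0.2997, -0.4676,  0.6166],
       [-0.0198, -0.8574, -0.5143,  0.4962],
       [ 0.    ,  0.    ,  0.    ,  1.    ]])}
side {'intrinsics': array([[483.6979,   0.    , 281.9882],
       [  0.    , 483.6979, 209.5106],
       [  0.    ,   0.    ,   1.    ]]), 'T': array([[ 0.9195, -0.2684,  0.2871,  0.2405],
       [-0.3929, -0.6147,  0.6839, -0.4118],
       [-0.0071, -0.7417, -0.6707,  0.6591],
       [ 0.    ,  0.    ,  0.    ,  1.    ]])}
wrist {'intrinsics': array([[359.5258,   0.    , 280.7586],
       [  0.    , 359.5258, 207.7407],
       [  0.    ,   0.    ,   1.    ]]), 'mount': array([[-0.0002, -0.9601, -0.2798,  0.0704],
       [ 1.    , -0.0001, -0.0001,  0.0001],
       [ 0.0001, -0.2798,  0.9601, -0.1246],
       [ 0.    ,  0.    ,  0.    ,  1.    ]])}
```

View pics/scene0.png

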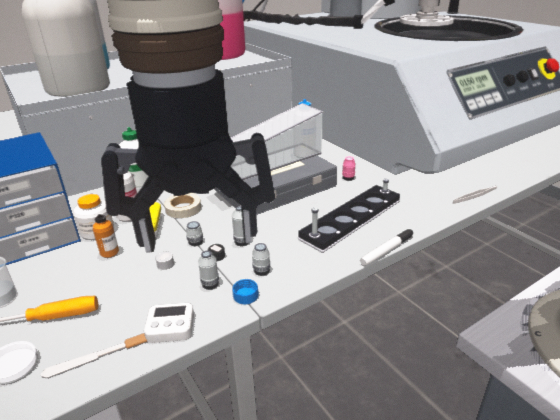

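View pics/side0.png

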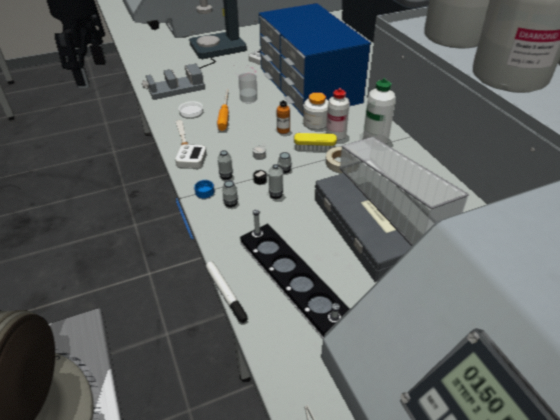

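View pics/wrist0.png

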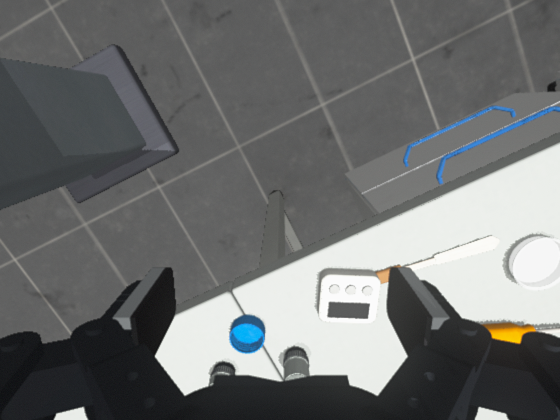

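The scene view shows the objectives near (208,268), (261,258), (240,225) and (194,233). The high post is at about (315,222) and the low post at (385,187). I'll zoom in on both fixed views.

Run:
```python
import cv2, numpy as np
a=cv2.imread("pics/scene0.png")[170:310,140:420]; b=cv2.imread("pics/side0.png")[140:340,170:370]
cv2.imwrite("pics/sc_z.png",cv2.resize(a[30:140,0:150],None,fx=5,fy=5,interpolation=cv2.INTER_CUBIC))
cv2.imwrite("pics/si_z.png",cv2.resize(b[0:75,0:140],None,fx=5.5,fy=5.5,interpolation=cv2.INTER_CUBIC))
cv2.imwrite("pics/sc_r.png",cv2.resize(a[0:85,150:270],None,fx=6,fy=6,interpolation=cv2.INTER_CUBIC))
cv2.imwrite("pics/si_r.png",cv2.resize(b[60:200,60:200],None,fx=4.2,fy=4.2,interpolation=cv2.INTER_CUBIC))
```

```text
(no output)
```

View pics/sc_z.png

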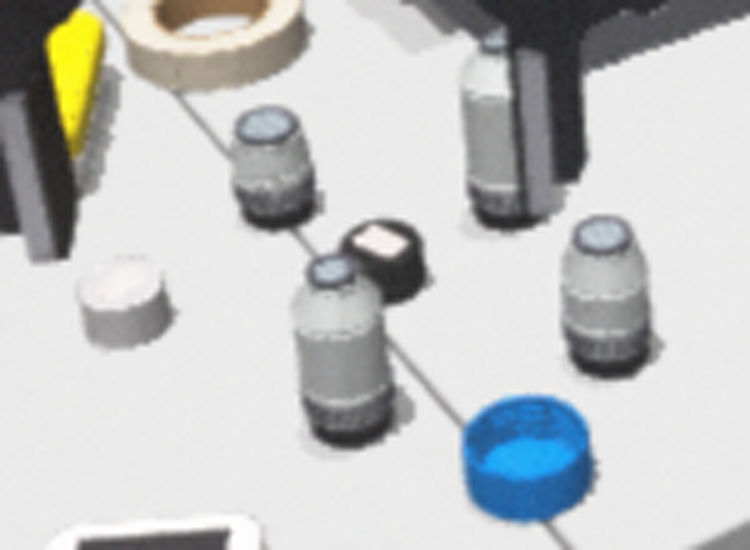

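View pics/si_z.png

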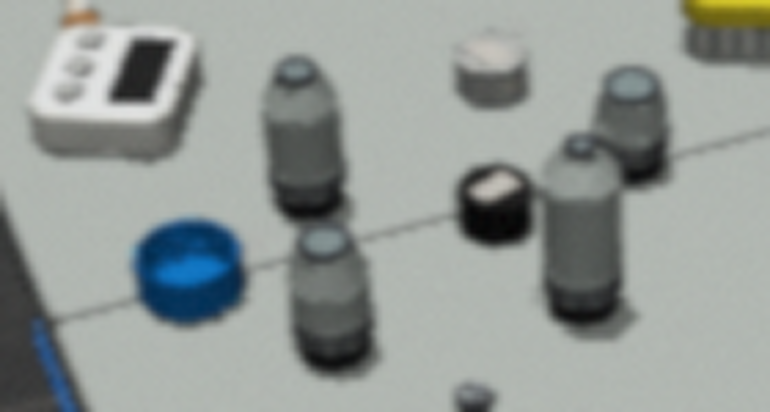

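View pics/sc_r.png

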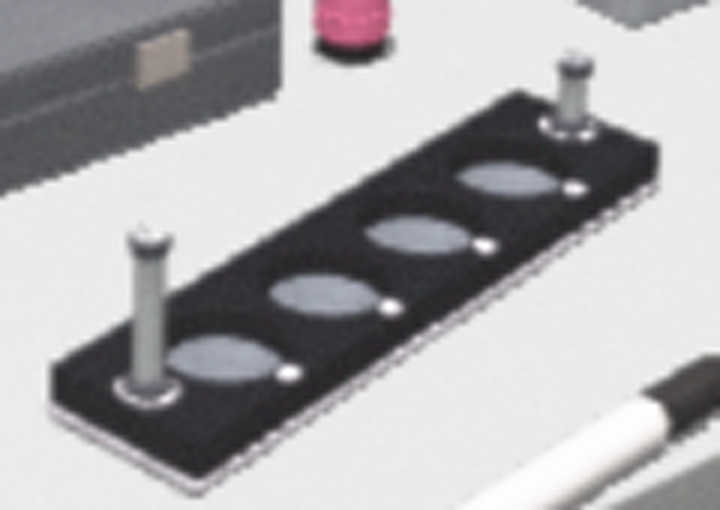

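View pics/si_r.png

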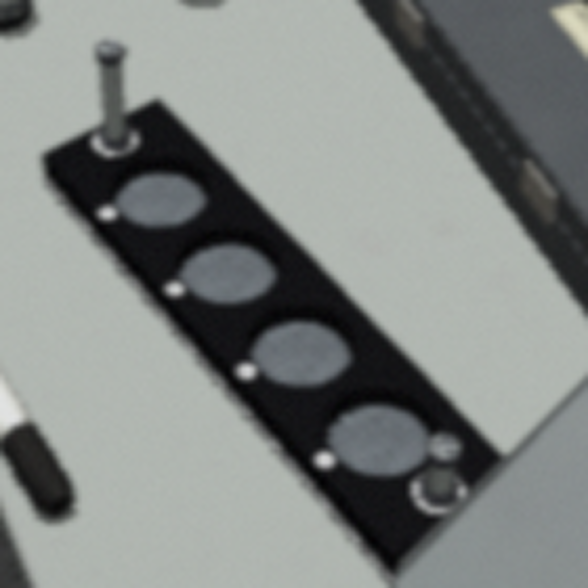

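```bash
cat > h.py <<'E'
from workcell import *
import numpy as np, cv2
np.set_printoptions(precision=4,suppress=True)
def ray(n,p,T=None):
    c=calibration(n); 
    T=c['T'] if T is None else T
    d=T[:3,:3]@np.linalg.inv(c['intrinsics'])@np.array([p[0],p[1],1.]); return T[:3,3],d/np.linalg.norm(d)
def plane(n,p,z,T=None):
    o,d=ray(n,p,T); return o+d*(z-o[2])/d[2]
def tri(p1,p2):
    o1,d1=ray('scene',p1);o2,d2=ray('side',p2)
    s=np.linalg.lstsq(np.c_[d1,-d2],o2-o1,rcond=None)[0]
    a=o1+s[0]*d1;b=o2+s[1]*d2
    return (a+b)/2,np.linalg.norm(a-b)
E
python3 - <<'E'
from h import *
f=lambda p,o,s:(o[0]+(p[0]+.5)/s-.5,o[1]+(p[1]+.5)/s-.5)
S={'A':(267,125,40),'B':(497,42,76),'C':(331,270,64),'D':(601,236,52)}
I={'A':(631,85),'B':(583,147),'C':(296,70),'D':(324,240)}
for k in S:
    p=f(S[k],(140,200),5);q=f(I[k],(170,140),5.5);z=S[k][2]/1000
    print(k,*tri(p,q),plane('scene',p,z),plane('side',q,z))
S=[(146,390),(568,124),(150,238),(289,372),(390,307),(485,245),(574,188)]
I=[(115,140),(438,492),(110,52),(107,213),(175,288),(246,371),(325,460)]
for a,b in zip(S,I):
    p=f(a,(290,170),6);q=f(b,(230,200),4.2)
    print(*tri(p,q),plane('scene',p,.02),plane('side',q,.02))
# others
for n,a,z in [('black',(382,240),.018),('grey',(123,283),.018),('cap',(528,436),.019)]:
    print(n,plane('scene',f(a,(140,200),5),z))
E
```

```text
A [0.5792 0.3794 0.0405] 0.00043379337785770197 [0.5795 0.3791 0.04  ] [0.5797 0.3802 0.04  ]
B [0.529  0.3065 0.0756] 0.00015638365221897356 [0.5282 0.3068 0.076 ] [0.5288 0.306  0.076 ]
C [0.4524 0.4096 0.0645] 2.4645174135911828e-05 [0.453  0.4094 0.064 ] [0.4525 0.4103 0.064 ]
D [0.4331 0.3213 0.0522] 0.00028879971135780286 [0.4332 0.3212 0.052 ] [0.4333 0.3218 0.052 ]
[0.4455 0.1981 0.0205] 0.00028645449962418366 [0.4462 0.1977 0.02  ] [0.4455 0.1985 0.02  ]
[ 0.49   -0.0258  0.0216] 0.0014781056127267718 [ 0.4931 -0.0283  0.02  ] [ 0.4899 -0.0253  0.02  ]
[0.4455 0.1971 0.0749] 0.001242426855283635 [0.5177 0.1423 0.02  ] [0.4641 0.2537 0.02  ]
[0.4261 0.157  0.0217] 0.0003514494611982101 [0.4283 0.1553 0.02  ] [0.4265 0.1584 0.02  ]
[0.4368 0.1064 0.0214] 0.0001221601325346743 [0.4383 0.1049 0.02  ] [0.4372 0.1076 0.02  ]
[0.4466 0.0553 0.0214] 0.0007108445734533449 [0.4488 0.0536 0.02  ] [0.4468 0.0561 0.02  ]
[0.457  0.0042 0.0212] 0.0005153225421645117 [0.4588 0.0026 0.02  ] [0.4572 0.0048 0.02  ]
black [0.5176 0.3645 0.018 ]
grey [0.5475 0.4509 0.018 ]
cap [0.3939 0.3738 0.019 ]
```

The triangulated heights agree with the nominal ones (75.6, 64.5, 52.2 and 40.5 mm). The post spacing comes out at 228.4 mm against the specified 228. The high post is at the near, left end. Wells from high to low: (452.5,162.7), (462.7,111.7), (472.8,60.6), (483,9.6) mm. The jaw line across the row is 11.2°, so the tool yaw is 101.2°. I'll start with the 76.

Emit:
apply_moves(rows=[[24,-15.5,-7,0,0,-4.4,0],[24,-15.5,-7,0,0,-4.4,0],[24,-15.5,-7,0,0,-4.4,0],[24,-15.5,-7,0,0,-4.4,0],[24,-15.5,-7,0,0,-4.4,0],[24,-15.5,-7,0,0,-4.4,0],[24,-15.5,-7,0,0,-4.4,0],[24,-15.5,-7,0,0,-4.4,0],[24,-15.5,-7,0,0,-4.4,0],[24,-15.5,-7,0,0,-4.4,0],[24,-15.5,-7,0,0,-4.4,0],[22,-16.5,-7,0,0,-4.2,0],[0,0,0,0,0,0,0],[0,0,0,0,0,0,0]], grip_force=35)

```text
time: 1.9
ee_pos: [0.5282, 0.3068, 0.1642]
tcp_rot: [-180.0, -0.0, 101.3]
wrist_force: [-0.0, 0.5, -0.3]
opening: 0.0854
```

Run:
```python
from h import *
cv2.imwrite("pics/wrist1.png",camera("wrist")[:,:,::-1])
cv2.imwrite("pics/scene1.png",cv2.resize(camera("scene")[100:310,120:400,::-1],None,fx=2.5,fy=2.5))
```

```text
(no output)
```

View pics/wrist1.png

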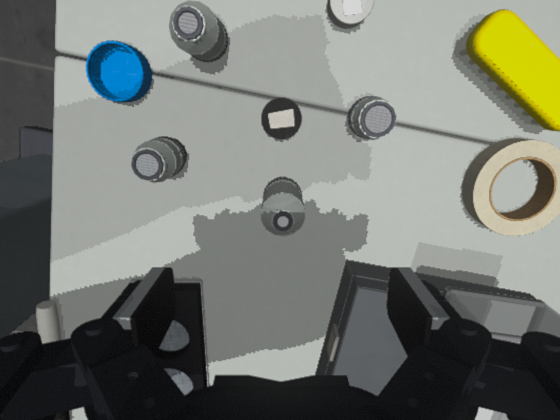

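View pics/scene1.png

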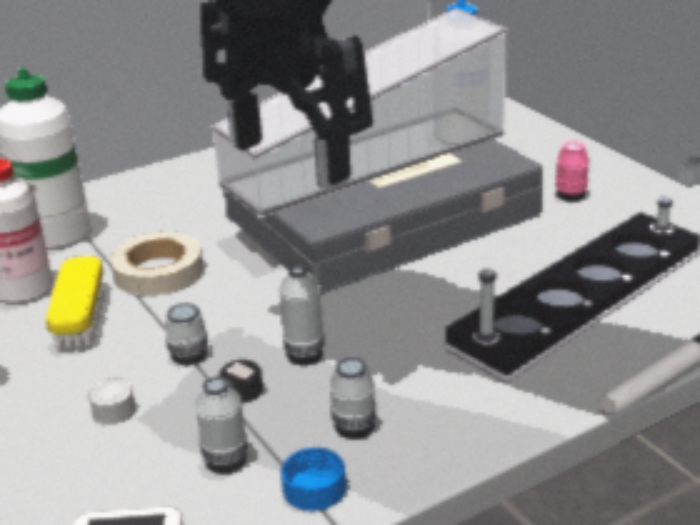

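Run:
```python
from h import *
from scipy.spatial.transform import Rotation as R
o=get_obs(); T=np.eye(4);T[:3,:3]=R.from_euler('xyz',o['tcp_rot'],degrees=True).as_matrix();T[:3,3]=o['ee_pos'];T=T@calibration('wrist')['mount']
for n,p,z in [('B',(283,222),.076),('D',(147,166),.052),('C',(187,22),.064),('A',(379,117),.04),('boxcorner top?',(345,263),.04),('boxcorner0',(345,263),.0)]: print(n,plane('wrist',p,z,T))
for z in(0,.03,.05): print(plane('scene',(247,216),z),plane('scene',(208,186),z), plane('scene',(245,201),z))
```

```text
B [0.5302 0.3069 0.076 ]
D [0.4355 0.3198 0.052 ]
C [0.454  0.4095 0.064 ]
A [0.5814 0.3807 0.04  ]
boxcorner top? [0.5852 0.2723 0.04  ]
boxcorner0 [0.5965 0.2555 0.    ]
[0.6038 0.2527 0.    ] [0.7719 0.2621 0.    ] [0.6603 0.2257 0.    ]
[0.5612 0.2747 0.03  ] [0.7191 0.2835 0.03  ] [0.6143 0.2493 0.03  ]
[0.5329 0.2894 0.05  ] [0.684  0.2978 0.05  ] [0.5837 0.2651 0.05  ]
```

The wrist view confirms the positions to within 2 mm. The box's near side is at y ≈ 0.255, clear of the fingers. Descending on the 76 mm objective.

Emit:
apply_moves(rows=[[1,0,-18,0,0,0,0],[0,0,-18,0,0,0,0],[0,0,-18,0,0,0,0],[0,0,-18,0,0,0,0],[0,0,-18,0,0,0,0],[0,0,-14,0,0,0,0],[0,0,-8,0,0,0,0],[0,0,-4,0,0,0,0],[0,0,0,0,0,0,0],[0,0,0,0,0,0,0.3],[0,0,0,0,0,0,0.5],[0,0,0,0,0,0,0.6],[0,0,0,0,0,0,0.7],[0,0,0,0,0,0,0.8],[0,0,0,0,0,0,0.8],[0,0,0,0,0,0,0.8]])

```text
time: 4.0
ee_pos: [0.5297, 0.3067, 0.0486]
tcp_rot: [180.0, -0.0, 101.2]
wrist_force: [-1.0, 0.2, 5.0]
opening: 0.0287
```

Run:
```python
from h import *
cv2.imwrite("pics/side2.png",cv2.resize(camera("side")[100:240,180:360,::-1],None,fx=4,fy=4))
cv2.imwrite("pics/scene2.png",cv2.resize(camera("scene")[150:290,160:340,::-1],None,fx=4,fy=4))
```

```text
(no output)
```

View pics/side2.png

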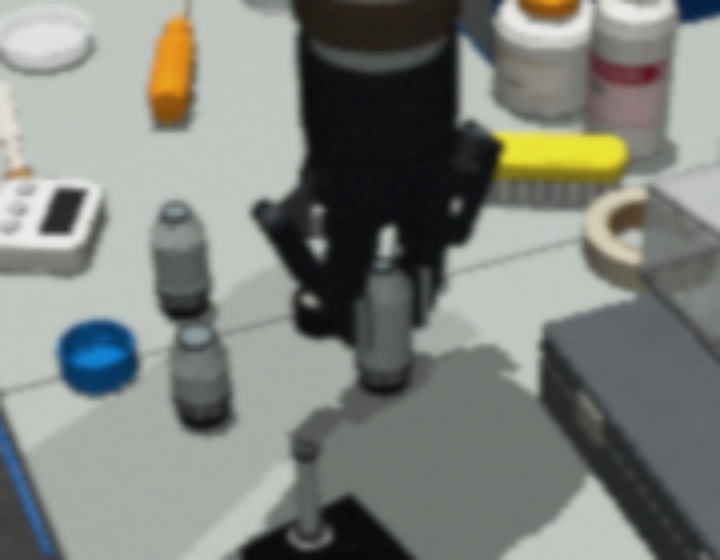

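View pics/scene2.png

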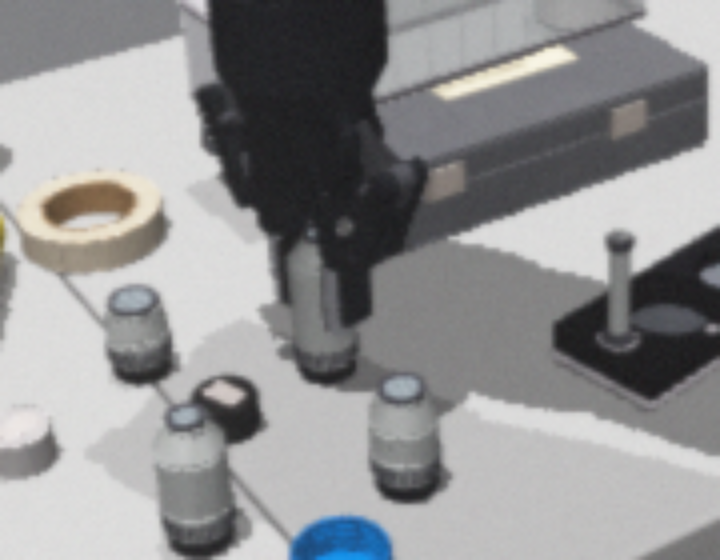

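The grip is good: opening 28.7 mm, with both pads on the barrel. Next I lift it, carry it over the high-post end well, and stop above.

Emit:
apply_moves(rows=[[0,0,5,0,0,0,0.8],[0,0,12,0,0,0,0.8],[0,0,18,0,0,0,0.8],[0,0,20,0,0,0,0.8],[0,0,20,0,0,0,0.8],[0,0,20,0,0,0,0.8],[0,0,13,0,0,0,0.8],[-5,-8,3,0,0,0,0.8],[-10,-20,0,0,0,0,0.8],[-14,-26,0,0,0,0,0.8],[-14,-26,0,0,0,0,0.8],[-14,-26,0,0,0,0,0.8],[-12,-22,0,0,0,0,0.8],[-5,-11,0,0,0,0,0.8],[-3,-5,0,0,0,0,0.8],[0,0,0,0,0,0,0.8],[0,0,0,0,0,0,0.8]])

```text
time: 6.22
ee_pos: [0.4528, 0.163, 0.1592]
tcp_rot: [-180.0, -0.0, 101.3]
wrist_force: [0.6, -0.2, -1.2]
opening: 0.0292
```

Run:
```python
from h import *
cv2.imwrite("pics/wrist3.png",camera("wrist")[:,:,::-1])
cv2.imwrite("pics/scene3.png",cv2.resize(camera("scene")[100:260,220:420,::-1],None,fx=3.5,fy=3.5))
cv2.imwrite("pics/side3.png",cv2.resize(camera("side")[120:290,180:380,::-1],None,fx=3.5,fy=3.5))
```

```text
(no output)
```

View pics/wrist3.png

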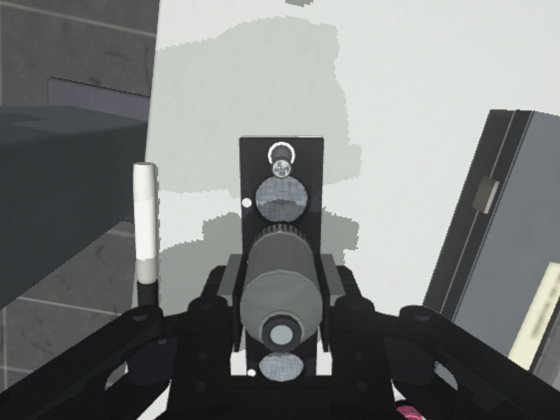

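View pics/scene3.png

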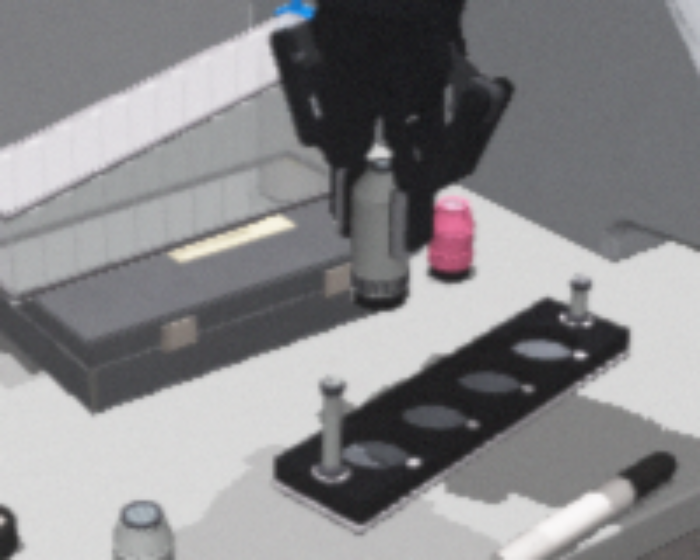

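View pics/side3.png

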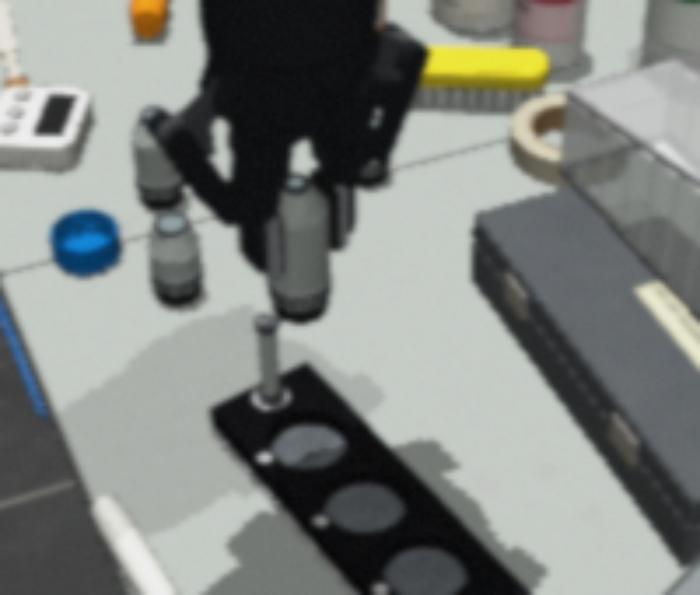

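Run:
```python
from h import *
from scipy.spatial.transform import Rotation as R
o=get_obs(); T=np.eye(4);T[:3,:3]=R.from_euler('xyz',o['tcp_rot'],degrees=True).as_matrix();T[:3,3]=o['ee_pos'];T=T@calibration('wrist')['mount']
for n,p,z in [('W1',(282,200),.008),('W2?',(281,366),.008),('dot1',(246,202),.02),('post',(282,156),.02),('dot2',(251,373),.02),('objtop',(281,334),.187)]: print(n,plane('wrist',p,z,T))
```

```text
W1 [0.4548 0.1601 0.008 ]
W2? [0.4848 0.0055 0.008 ]
dot1 [0.4276 0.1563 0.02  ]
post [0.4476 0.196  0.02  ]
dot2 [0.4583 0.0029 0.02  ]
objtop [0.4531 0.1646 0.187 ]
```

The wrist view confirms well 1 at about (453.5, 162) mm. Lowering: the target TCP height is 8 mm above the pick height, and the last part goes slowly.

Emit:
apply_moves(rows=[[1,-1,-10,0,0,0,0.8],[0,0,-18,0,0,0,0.8],[0,0,-20,0,0,0,0.8],[0,0,-20,0,0,0,0.8],[0,0,-14,0,0,0,0.8],[0,0,-8,0,0,0,0.8],[0,0,-4,0,0,0,0.8],[0,0,-3,0,0,0,0.8],[0,0,-2,0,0,0,0.8],[0,0,-1,0,0,0,0.8],[0,0,-1,0,0,0,0.8],[0,0,0,0,0,0,0.8],[0,0,0,0,0,0,0.8]])

```text
time: 8.0
ee_pos: [0.4536, 0.1616, 0.0583]
tcp_rot: [180.0, -0.0, 101.2]
wrist_force: [0.3, -0.1, -1.8]
opening: 0.0291
```

Emit:
apply_moves(rows=[[0,0,-0.6,0,0,0,0.8],[0,0,-0.6,0,0,0,0.8],[0,0,-0.4,0,0,0,0.8],[0,0,0,0,0,0,0.8]])

```text
time: 8.5
ee_pos: [0.4536, 0.1616, 0.0566]
tcp_rot: [-180.0, 0.0, 101.2]
wrist_force: [-0.3, -0.2, -1.2]
opening: 0.0292
```

Emit:
apply_moves(rows=[[0,0,-0.5,0,0,0,0.8],[0,0,0,0,0,0,0.8]])

```text
time: 8.75
ee_pos: [0.4536, 0.1616, 0.0566]
tcp_rot: [180.0, -0.0, 101.2]
wrist_force: [-3.0, -0.8, 4.1]
opening: 0.0292
```

The floor contact came at the expected height. Releasing gently and rising.

Emit:
apply_moves(rows=[[0,0,0,0,0,0,0.6],[0,0,0,0,0,0,0.5],[0,0,0,0,0,0,0.3],[0,0,0,0,0,0,0],[0,0,0,0,0,0,0],[0,0,10,0,0,0,0],[0,0,25,0,0,0,0],[0,0,30,0,0,0,0],[0,0,30,0,0,0,0],[0,0,9,0,0,0,0],[0,0,0,0,0,0,0]])

```text
time: 10.12
ee_pos: [0.4538, 0.1617, 0.1604]
tcp_rot: [180.0, -0.0, 101.2]
wrist_force: [0.8, -0.4, -0.4]
opening: 0.0853
```

Run:
```python
from h import *
cv2.imwrite("pics/scene4.png",cv2.resize(camera("scene")[100:310,180:420,::-1],None,fx=2.8,fy=2.8))
```

```text
(no output)
```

View pics/scene4.png

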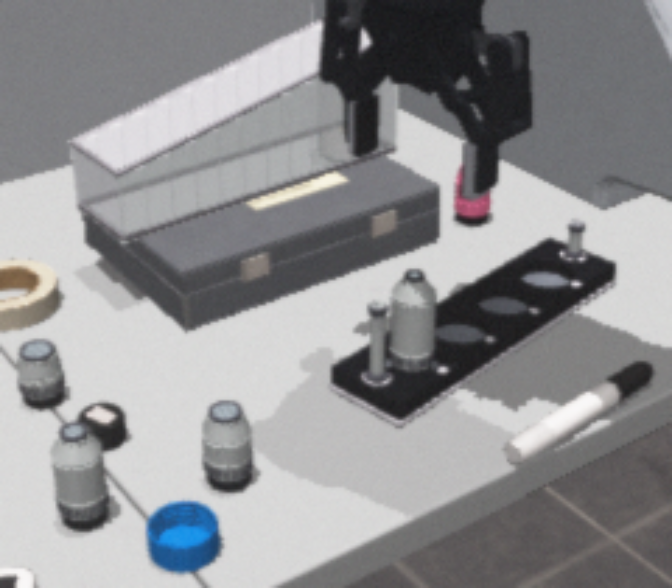

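The 76 stands upright in the high-post well. Next is the 64, at (453, 410).

Emit:
apply_moves(rows=[[0,10,0,0,0,0,0],[0,25,0,0,0,0,0],[0,30,0,0,0,0,0],[0,30,0,0,0,0,0],[0,30,0,0,0,0,0],[0,30,0,0,0,0,0],[0,30,0,0,0,0,0],[-0.5,30,0,0,0,0,0],[0,23,0,0,0,0,0],[0,10,-6,0,0,0,0],[0,0,-18,0,0,0,0],[0,0,-22,0,0,0,0],[0,0,-22,0,0,0,0],[0,0,-22,0,0,0,0],[0,0,-14,0,0,0,0],[0,0,-9,0,0,0,0],[0,0,-5,0,0,0,0],[0,0,0,0,0,0,0]])

```text
time: 12.42
ee_pos: [0.4532, 0.4096, 0.0423]
tcp_rot: [180.0, -0.0, 101.2]
wrist_force: [0.3, 0.5, 0.9]
opening: 0.0855
```

Run:
```python
from h import *
cv2.imwrite("pics/side5.png",cv2.resize(camera("side")[100:240,160:340,::-1],None,fx=4,fy=4))
cv2.imwrite("pics/scene5.png",cv2.resize(camera("scene")[160:300,130:310,::-1],None,fx=4,fy=4))
```

```text
(no output)
```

View pics/side5.png

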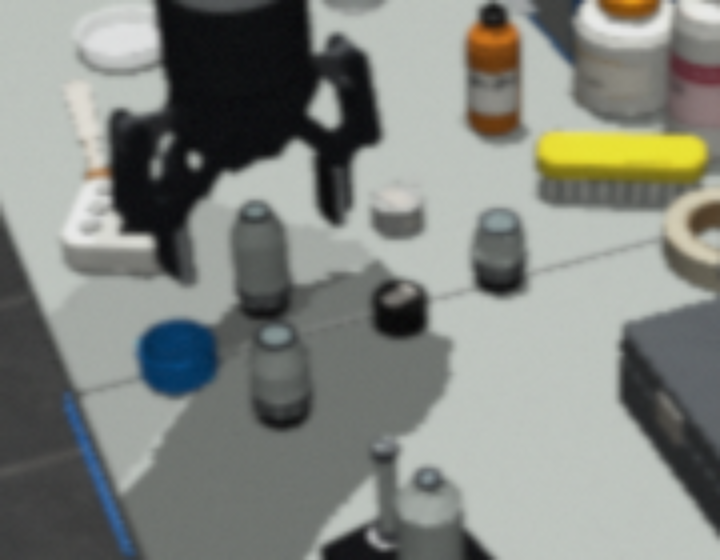

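View pics/scene5.png

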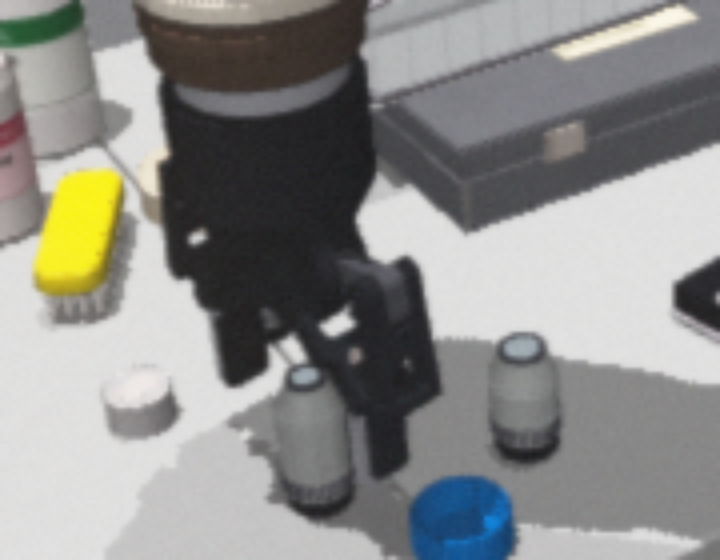

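The fingers straddle the 64. Closing, lifting and carrying it over well 2.

Emit:
apply_moves(rows=[[0,0,0,0,0,0,0.3],[0,0,0,0,0,0,0.5],[0,0,0,0,0,0,0.6],[0,0,0,0,0,0,0.7],[0,0,0,0,0,0,0.8],[0,0,0,0,0,0,0.8],[0,0,0,0,0,0,0.8]])

```text
time: 13.4
ee_pos: [0.4532, 0.4097, 0.0424]
tcp_rot: [180.0, -0.0, 101.2]
wrist_force: [-0.3, -0.8, 2.7]
opening: 0.029
```

Emit:
apply_moves(rows=[[0,0,5,0,0,0,0.8],[0,0,12,0,0,0,0.8],[0,0,18,0,0,0,0.8],[0,0,22,0,0,0,0.8],[0,0,22,0,0,0,0.8],[0,0,22,0,0,0,0.8],[0,0,12,0,0,0,0.8],[0,-8,5,0,0,0,0.8],[1,-20,0,0,0,0,0.8],[1.5,-30,0,0,0,0,0.8],[1.5,-40,0,0,0,0,0.8],[1.5,-40,0,0,0,0,0.8],[1.5,-40,0,0,0,0,0.8],[1.5,-40,0,0,0,0,0.8],[1,-40,0,0,0,0,0.8],[1,-26,0,0,0,0,0.8],[0,-11,0,0,0,0,0.8],[0,-3.5,0,0,0,0,0.8],[0,0,0,0,0,0,0.8],[0,0,0,0,0,0,0.8]])

```text
time: 15.9
ee_pos: [0.4635, 0.1117, 0.16]
tcp_rot: [-180.0, -0.0, 101.3]
wrist_force: [-0.6, 0.1, -1.7]
opening: 0.0289
```

Run:
```python
from h import *
cv2.imwrite("pics/scene6.png",cv2.resize(camera("scene")[100:260,220:420,::-1],None,fx=3.5,fy=3.5))
```

```text
(no output)
```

View pics/scene6.png

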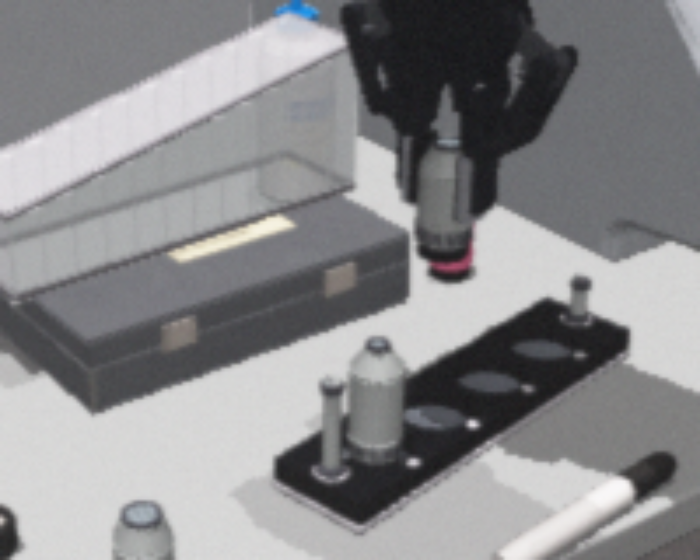

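Emit:
apply_moves(rows=[[0,-0.5,-10,0,0,0,0.8],[0,0,-20,0,0,0,0.8],[0,0,-22,0,0,0,0.8],[0,0,-22,0,0,0,0.8],[0,0,-14,0,0,0,0.8],[0,0,-8,0,0,0,0.8],[0,0,-5,0,0,0,0.8],[0,0,-3,0,0,0,0.8],[0,0,-2,0,0,0,0.8],[0,0,-1,0,0,0,0.8],[0,0,-1,0,0,0,0.8],[0,0,-0.5,0,0,0,0.8],[0,0,0,0,0,0,0.8]])

```text
time: 17.58
ee_pos: [0.4636, 0.1106, 0.0517]
tcp_rot: [180.0, 0.0, 101.2]
wrist_force: [-0.3, 0.0, -1.7]
opening: 0.0287
```

Emit:
apply_moves(rows=[[0,0,-0.5,0,0,0,0.8],[0,0,-0.5,0,0,0,0.8],[0,0,-0.2,0,0,0,0.8],[0,0,0,0,0,0,0.8]])

```text
time: 18.08
ee_pos: [0.4636, 0.1106, 0.0505]
tcp_rot: [-180.0, -0.0, 101.2]
wrist_force: [-0.2, -0.1, -0.7]
opening: 0.0289
```

Emit:
apply_moves(rows=[[0,0,-0.4,0,0,0,0.8],[0,0,0,0,0,0,0.6],[0,0,0,0,0,0,0.5],[0,0,0,0,0,0,0.3],[0,0,0,0,0,0,0],[0,0,0,0,0,0,0],[0,0,10,0,0,0,0],[0,0,25,0,0,0,0],[0,0,30,0,0,0,0],[0,0,30,0,0,0,0],[0,0,15,0,0,0,0],[0,0,0,0,0,0,0]])

```text
time: 19.58
ee_pos: [0.4641, 0.1107, 0.1609]
tcp_rot: [179.9, -0.0, 101.2]
wrist_force: [0.4, -0.2, -0.2]
opening: 0.0852
```

Emit:
apply_moves(rows=[[-2,10,0,0,0,0,0],[-4,28,0,0,0,0,0],[-4,30,0,0,0,0,0],[-4,32,0,0,0,0,0],[-4,32,0,0,0,0,0],[-4,32,0,0,0,0,0],[-4,30,0,0,0,0,0],[-3,13,0,0,0,0,0],[-0.5,3.5,0,0,0,0,0],[0,0,-15,0,0,0,0],[0,0,-22,0,0,0,0],[0,0,-22,0,0,0,0],[0,0,-20,0,0,0,0],[0,0,0,0,0,0,0]])

```text
time: 21.32
ee_pos: [0.4333, 0.3195, 0.0788]
tcp_rot: [-179.8, 0.1, 101.2]
wrist_force: [-1.0, -0.5, -0.2]
opening: 0.0853
```

Run:
```python
from h import *
cv2.imwrite("pics/side7.png",cv2.resize(camera("side")[120:300,160:360,::-1],None,fx=3.3,fy=3.3))
cv2.imwrite("pics/scene7.png",cv2.resize(camera("scene")[140:300,170:410,::-1],None,fx=3.3,fy=3.3))
```

```text
(no output)
```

View pics/side7.png

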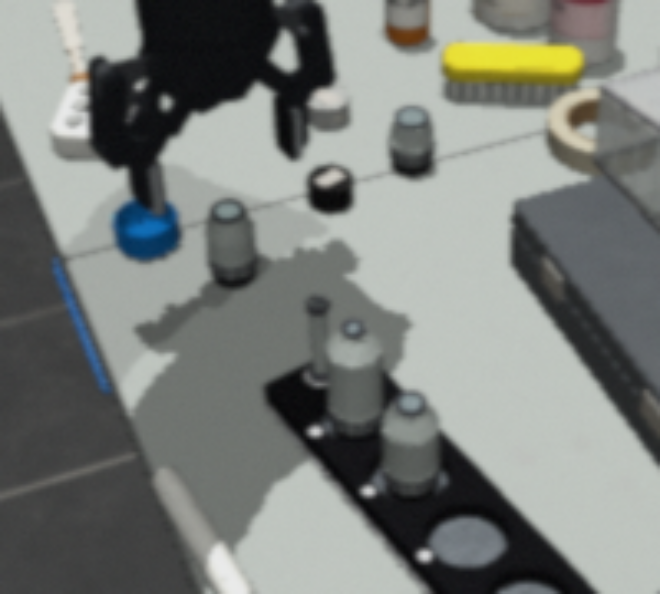

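View pics/scene7.png

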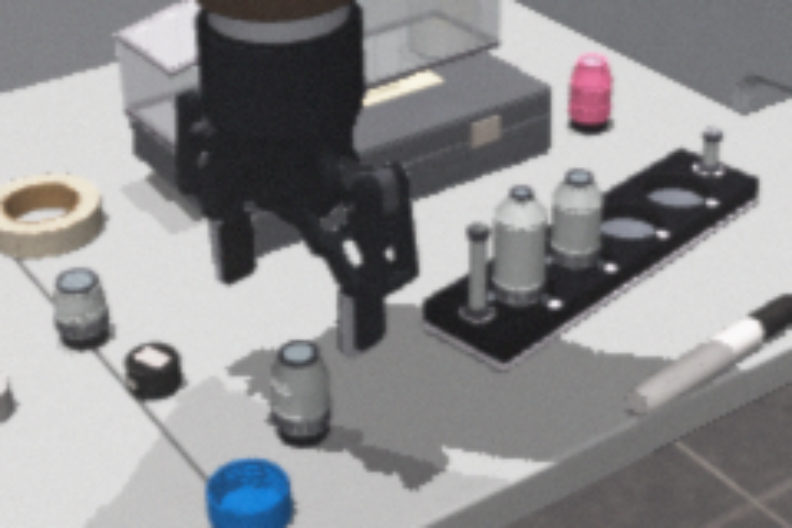

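Both placed objectives are upright. I nudge y by 1.5 mm, descend on the 52 and close.

Emit:
apply_moves(rows=[[0.5,1.5,-14,0,0,0,0],[0,0,-14,0,0,0,0],[0,0,-10,0,0,0,0],[0,0,-6,0,0,0,0],[0,0,0,0,0,0,0],[0,0,0,0,0,0,0.3],[0,0,0,0,0,0,0.5],[0,0,0,0,0,0,0.6],[0,0,0,0,0,0,0.7],[0,0,0,0,0,0,0.8],[0,0,0,0,0,0,0.8],[0,0,0,0,0,0,0.8]])

```text
time: 22.92
ee_pos: [0.4347, 0.3227, 0.0375]
tcp_rot: [180.0, -0.0, 101.2]
wrist_force: [-1.3, -1.1, 5.5]
opening: 0.0285
```

Emit:
apply_moves(rows=[[0,0,5,0,0,0,0.8],[0,0,12,0,0,0,0.8],[0,0,18,0,0,0,0.8],[0,0,22,0,0,0,0.8],[0,0,22,0,0,0,0.8],[0,0,22,0,0,0,0.8],[0,0,12,0,0,0,0.8],[2,-8,5,0,0,0,0.8],[4,-20,0,0,0,0,0.8],[5,-34,0,0,0,0,0.8],[5,-36,0,0,0,0,0.8],[5,-36,0,0,0,0,0.8],[5,-36,0,0,0,0,0.8],[5,-36,0,0,0,0,0.8],[4,-30,0,0,0,0,0.8],[3,-16,0,0,0,0,0.8],[1,-8,0,0,0,0,0.8],[0,-2.5,0,0,0,0,0.8],[0,0,0,0,0,0,0.8],[0,0,0,0,0,0,0.8]])

```text
time: 25.42
ee_pos: [0.4735, 0.0607, 0.155]
tcp_rot: [-180.0, -0.0, 101.3]
wrist_force: [0.4, -0.5, -1.0]
opening: 0.0286
```

Run:
```python
from h import *
from scipy.spatial.transform import Rotation as R
cv2.imwrite("pics/scene8.png",cv2.resize(camera("scene")[60:240,240:440,::-1],None,fx=3.3,fy=3.3))
cv2.imwrite("pics/side8.png",cv2.resize(camera("side")[120:340,200:400,::-1],None,fx=2.7,fy=2.7))
```

```text
(no output)
```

View pics/scene8.png

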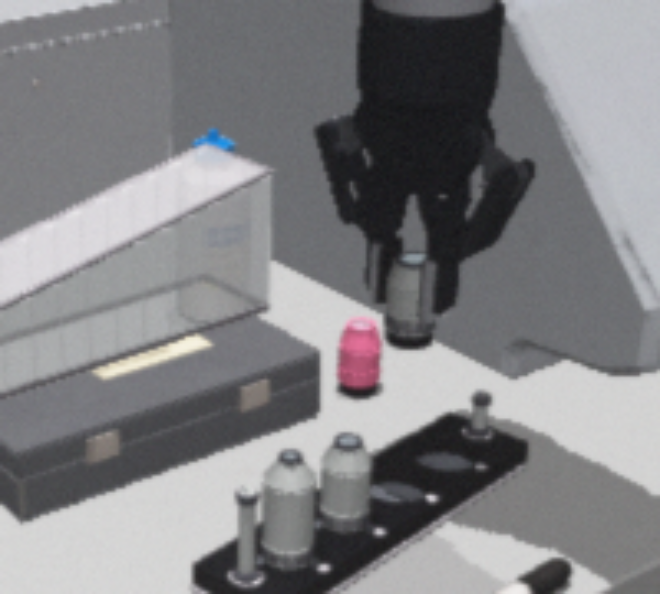

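View pics/side8.png

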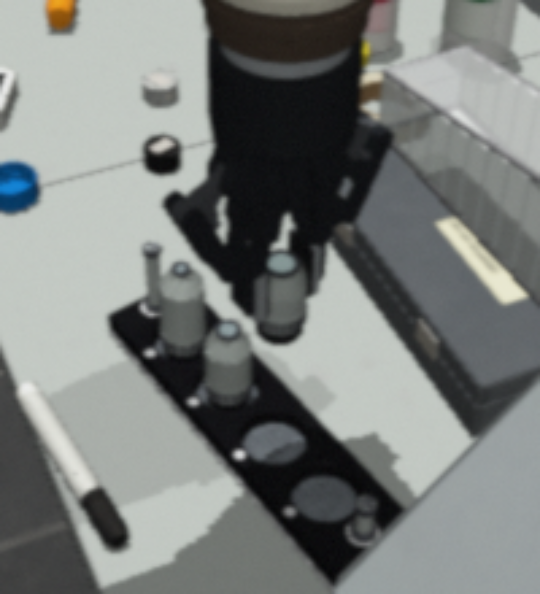

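Emit:
apply_moves(rows=[[0.5,-0.5,-10,0,0,0,0.8],[0,0,-20,0,0,0,0.8],[0,0,-22,0,0,0,0.8],[0,0,-22,0,0,0,0.8],[0,0,-14,0,0,0,0.8],[0,0,-8,0,0,0,0.8],[0,0,-5,0,0,0,0.8],[0,0,-3,0,0,0,0.8],[0,0,-2,0,0,0,0.8],[0,0,-1,0,0,0,0.8],[0,0,-1,0,0,0,0.8],[0,0,0,0,0,0,0.8]])

```text
time: 27.02
ee_pos: [0.4741, 0.0596, 0.0471]
tcp_rot: [180.0, 0.0, 101.2]
wrist_force: [-0.2, 0.4, -1.0]
opening: 0.0288
```

Emit:
apply_moves(rows=[[0,0,-0.5,0,0,0,0.8],[0,0,-0.5,0,0,0,0.8],[0,0,-0.3,0,0,0,0.8],[0,0,0,0,0,0,0.8]])

```text
time: 27.52
ee_pos: [0.4741, 0.0596, 0.0458]
tcp_rot: [-180.0, -0.0, 101.2]
wrist_force: [0.3, -0.2, -1.8]
opening: 0.0286
```

Emit:
apply_moves(rows=[[0,0,-0.4,0,0,0,0.8],[0,0,-0.3,0,0,0,0.8],[0,0,0,0,0,0,0.8]])

```text
time: 27.9
ee_pos: [0.4742, 0.0596, 0.0455]
tcp_rot: [180.0, 0.0, 101.2]
wrist_force: [-1.5, -0.4, 5.6]
opening: 0.0287
```

Emit:
apply_moves(rows=[[0,0,0,0,0,0,0.6],[0,0,0,0,0,0,0.5],[0,0,0,0,0,0,0.3],[0,0,0,0,0,0,0],[0,0,0,0,0,0,0],[0,0,10,0,0,0,0],[0,0,25,0,0,0,0],[0,0,30,0,0,0,0],[0,0,30,0,0,0,0],[0,0,20,0,0,0,0],[0,0,0,0,0,0,0]])

```text
time: 29.28
ee_pos: [0.4749, 0.0597, 0.162]
tcp_rot: [179.8, 0.0, 101.2]
wrist_force: [-0.3, -0.0, -0.9]
opening: 0.0853
```

Emit:
apply_moves(rows=[[4,10,0,0,0,4.4,0],[8,24,0,0,0,4.4,0],[10,30,0,0,0,4.4,0],[10,32,0,0,0,4.4,0],[10,32,0,0,0,4.4,0],[10,32,0,0,0,4.4,0],[10,32,0,0,0,4.4,0],[10,32,0,0,0,4.4,0],[10,32,0,0,0,4.4,0],[10,32,0,0,0,4.4,0],[9,20,0,0,0,4.4,0],[5,12,0,0,0,4.2,0],[0,0,-15,0,0,0,0],[0,0,-22,0,0,0,0],[0,0,-22,0,0,0,0],[0,0,-11,0,0,0,0],[0,0,0,0,0,0,0]])

```text
time: 31.4
ee_pos: [0.5794, 0.3788, 0.0887]
tcp_rot: [-179.9, -0.1, 153.8]
wrist_force: [-0.1, 0.4, 0.3]
opening: 0.0855
```

Run:
```python
from h import *
cv2.imwrite("pics/side9.png",cv2.resize(camera("side")[90:270,180:380,::-1],None,fx=3.3,fy=3.3))
cv2.imwrite("pics/scene9.png",cv2.resize(camera("scene")[130:290,150:410,::-1],None,fx=3,fy=3))
```

```text
(no output)
```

View pics/side9.png

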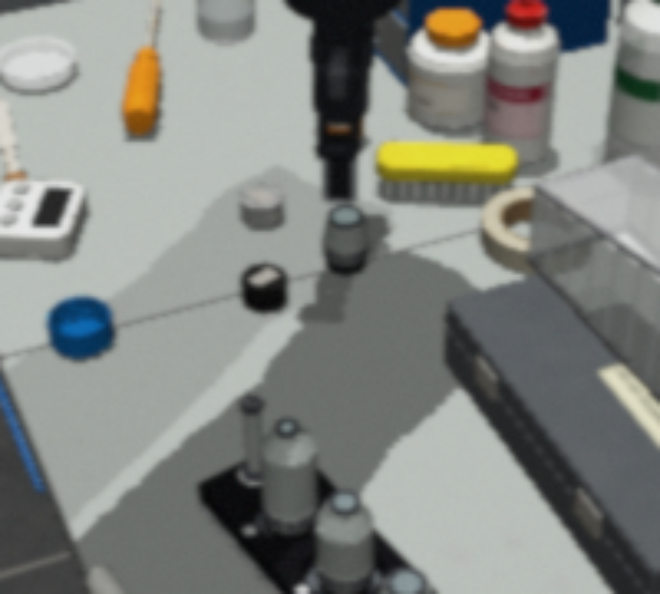

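View pics/scene9.png

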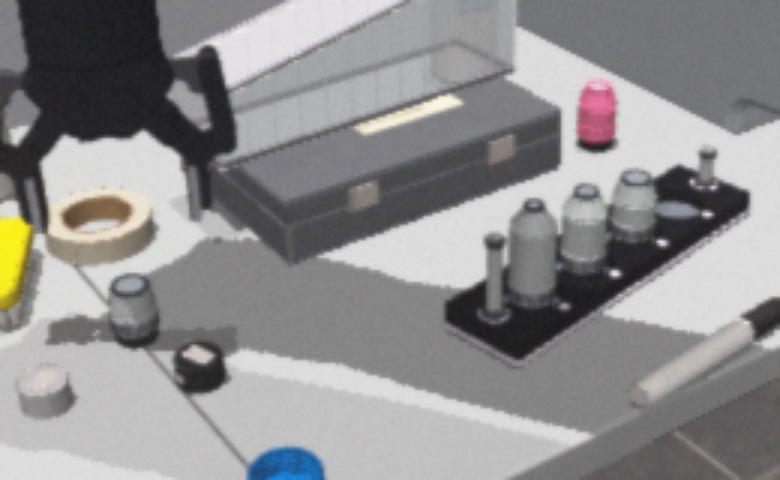

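Emit:
apply_moves(rows=[[0.5,1,-16,0,0,0,0],[0,0,-18,0,0,0,0],[0,0,-12,0,0,0,0],[0,0,-8,0,0,0,0],[0,0,-3,0,0,0,0],[0,0,0,0,0,0,0],[0,0,0,0,0,0,0],[0,0,0,0,0,0,0]])

```text
time: 32.5
ee_pos: [0.5808, 0.3807, 0.0336]
tcp_rot: [180.0, 0.0, 153.8]
wrist_force: [0.2, -0.2, -0.1]
opening: 0.0853
```

Emit:
apply_moves(rows=[[-0.5,-0.5,-2.4,0,0,0,0],[0,0,0,0,0,0,0],[0,0,0,0,0,0,0.3],[0,0,0,0,0,0,0.5],[0,0,0,0,0,0,0.6],[0,0,0,0,0,0,0.7],[0,0,0,0,0,0,0.8],[0,0,0,0,0,0,0.8],[0,0,0,0,0,0,0.8]])

```text
time: 33.62
ee_pos: [0.5802, 0.3802, 0.0309]
tcp_rot: [180.0, 0.0, 153.8]
wrist_force: [-0.3, -1.1, 3.5]
opening: 0.0283
```

Run:
```python
from h import *
cv2.imwrite("pics/side10.png",cv2.resize(camera("side")[110:210,220:350,::-1],None,fx=5,fy=5))
cv2.imwrite("pics/scene10.png",cv2.resize(camera("scene")[180:280,150:280,::-1],None,fx=5,fy=5))
```

```text
(no output)
```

View pics/side10.png

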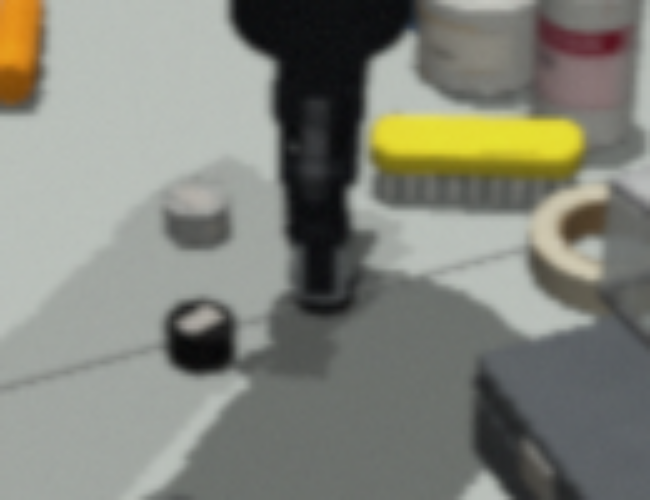

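View pics/scene10.png

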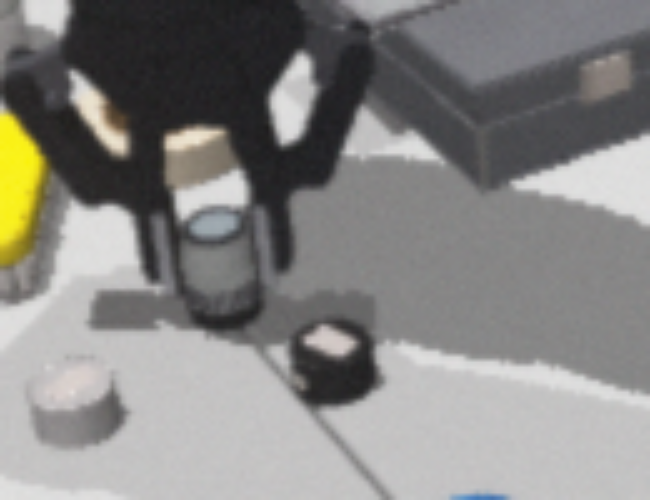

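Run:
```python
from h import *
for p in [(206.4,234.),(180.4,236.4)]:
  for z in (.01,.014,.018,.022,.026): print(p,plane('scene',p,z))
```

```text
(206.4, 234.0) [0.5786 0.3558 0.01  ]
(206.4, 234.0) [0.573 0.358 0.014]
(206.4, 234.0) [0.5674 0.3601 0.018 ]
(206.4, 234.0) [0.5618 0.3623 0.022 ]
(206.4, 234.0) [0.5562 0.3644 0.026 ]
(180.4, 236.4) [0.6001 0.4001 0.01  ]
(180.4, 236.4) [0.5943 0.4018 0.014 ]
(180.4, 236.4) [0.5885 0.4036 0.018 ]
(180.4, 236.4) [0.5828 0.4054 0.022 ]
(180.4, 236.4) [0.577  0.4072 0.026 ]
```

Emit:
apply_moves(rows=[[0,0,5,0,0,0,0.8],[0,0,12,0,0,0,0.8],[0,0,18,0,0,0,0.8],[0,0,22,0,0,0,0.8],[0,0,22,0,0,0,0.8],[0,0,22,0,0,0,0.8],[0,0,12,0,0,0,0.8],[0,0,7,0,0,0,0.8],[0,0,0,0,0,0,0.8]])

```text
time: 34.85
ee_pos: [0.5801, 0.3802, 0.1509]
tcp_rot: [180.0, 0.0, 153.8]
wrist_force: [-0.1, 0.7, -1.4]
opening: 0.0284
```

The fingertips are about 16 mm up the barrel, so they will clear the rack top by about 4 mm. The 40 is held; carrying it to the low-post well and turning back.

Emit:
apply_moves(rows=[[-3,-10,0,0,0,-4.4,0.8],[-6,-22,0,0,0,-4.4,0.8],[-8,-32,0,0,0,-4.4,0.8],[-9,-34,0,0,0,-4.4,0.8],[-9,-34,0,0,0,-4.4,0.8],[-9,-34,0,0,0,-4.4,0.8],[-9,-34,0,0,0,-4.4,0.8],[-9,-34,0,0,0,-4.4,0.8],[-9,-34,0,0,0,-4.4,0.8],[-8,-34,0,0,0,-4.4,0.8],[-7,-32,0,0,0,-4.4,0.8],[-5,-20,0,0,0,-4.2,0.8],[-3,-12,0,0,0,0,0.8],[-1.5,-5,0,0,0,0,0.8],[0,0,0,0,0,0,0.8],[0,0,0,0,0,0,0.8]])

```text
time: 36.85
ee_pos: [0.4847, 0.0096, 0.1506]
tcp_rot: [-180.0, -0.0, 101.3]
wrist_force: [0.0, 0.3, -2.7]
opening: 0.0279
```

Run:
```python
from h import *
cv2.imwrite("pics/wrist11.png",camera("wrist")[:,:,::-1])
cv2.imwrite("pics/scene11.png",cv2.resize(camera("scene")[60:240,240:440,::-1],None,fx=3.3,fy=3.3))
```

```text
(no output)
```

View pics/scene11.png

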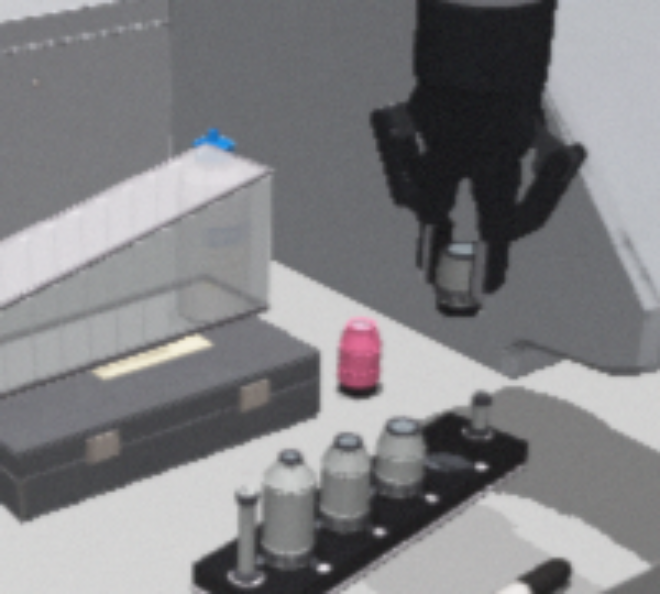

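View pics/wrist11.png

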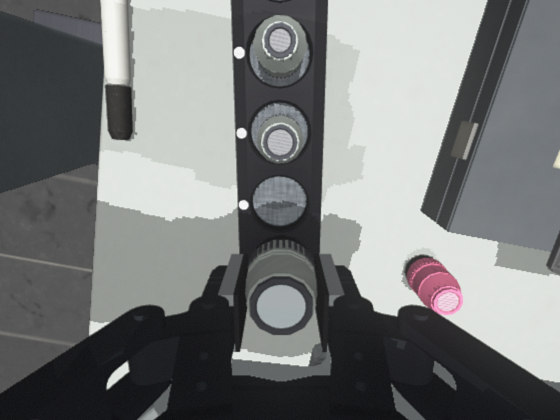

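Run:
```python
from h import *
from scipy.spatial.transform import Rotation as R
o=get_obs(); T=np.eye(4);T[:3,:3]=R.from_euler('xyz',o['tcp_rot'],degrees=True).as_matrix();T[:3,3]=o['ee_pos'];T=T@calibration('wrist')['mount']
print('W4',plane('wrist',(280,201),.008,T),'dot',plane('wrist',(244,205),.02,T),'top',plane('wrist',(281,304),.1596,T), o['opening'])
for p in [(393,172),(435,170),(403,168)]: print('machine',plane('scene',p,0))
```

```text
W4 [0.485  0.0079 0.008 ] dot [0.4589 0.0029 0.02  ] top [0.4852 0.0103 0.1596] 0.028501647422589663
machine [ 0.5717 -0.1374  0.    ]
machine [ 0.5197 -0.2277  0.    ]
machine [ 0.573  -0.1731  0.    ]
```

Run:
```python
import cv2
a=cv2.imread("pics/scene11.png")[200:340,380:560]
cv2.imwrite("pics/z11.png",cv2.resize(a,None,fx=4,fy=4,interpolation=cv2.INTER_CUBIC))
```

```text
(no output)
```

View pics/z11.png

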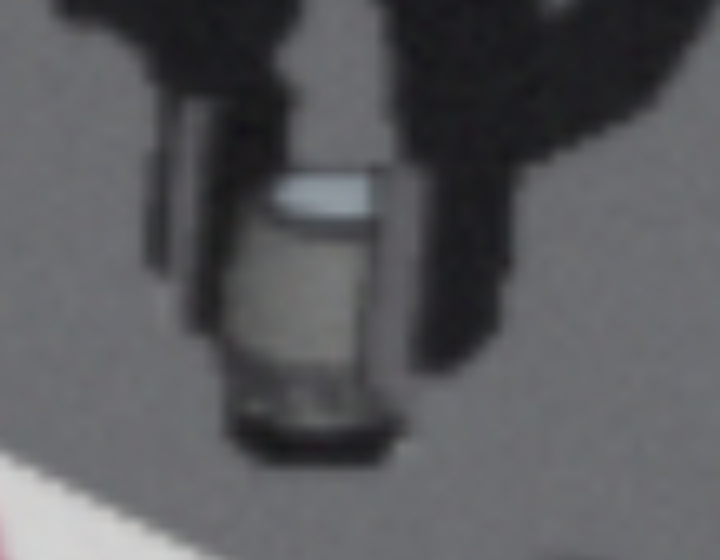

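The objective is held upright and clear of the machine. Well 4 is confirmed at (484.7, 8.5). Lowering.

Emit:
apply_moves(rows=[[0,-1,-10,0,0,0,0.8],[0,0,-20,0,0,0,0.8],[0,0,-22,0,0,0,0.8],[0,0,-22,0,0,0,0.8],[0,0,-14,0,0,0,0.8],[0,0,-9,0,0,0,0.8],[0,0,-5,0,0,0,0.8],[0,0,-3,0,0,0,0.8],[0,0,-2,0,0,0,0.8],[0,0,-1,0,0,0,0.8],[0,0,-1,0,0,0,0.8],[0,0,-1,0,0,0,0.8],[0,0,0,0,0,0,0.8]])

```text
time: 38.58
ee_pos: [0.4846, 0.0081, 0.0406]
tcp_rot: [-180.0, -0.0, 101.2]
wrist_force: [-0.2, 0.4, -1.9]
opening: 0.0282
```

Emit:
apply_moves(rows=[[0,0,-0.5,0,0,0,0.8],[0,0,-0.5,0,0,0,0.8],[0,0,0,0,0,0,0.8],[0,0,0,0,0,0,0.8]])

```text
time: 39.08
ee_pos: [0.4846, 0.0081, 0.0397]
tcp_rot: [180.0, -0.0, 101.2]
wrist_force: [-0.5, 0.1, -1.2]
opening: 0.0283
```

Emit:
apply_moves(rows=[[0,0,-0.4,0,0,0,0.8],[0,0,-0.4,0,0,0,0.8],[0,0,0,0,0,0,0.8]])

```text
time: 39.45
ee_pos: [0.4846, 0.0081, 0.0389]
tcp_rot: [180.0, 0.0, 101.2]
wrist_force: [1.2, -0.6, -1.3]
opening: 0.0279
```

Emit:
apply_moves(rows=[[0,0,-0.4,0,0,0,0.8],[0,0,-0.3,0,0,0,0.8],[0,0,0,0,0,0,0.8]])

```text
time: 39.83
ee_pos: [0.4847, 0.0081, 0.0388]
tcp_rot: [180.0, 0.0, 101.2]
wrist_force: [-3.1, -0.3, 6.4]
opening: 0.0281
```

Floor contact at the expected height (pick + 8 mm). Releasing, rising and retreating before the final check.

Emit:
apply_moves(rows=[[0,0,0,0,0,0,0.6],[0,0,0,0,0,0,0.5],[0,0,0,0,0,0,0.3],[0,0,0,0,0,0,0],[0,0,0,0,0,0,0],[0,0,10,0,0,0,0],[0,0,25,0,0,0,0],[0,0,30,0,0,0,0],[0,0,30,0,0,0,0],[0,0,30,0,0,0,0],[-10,10,20,0,0,0,0],[-20,20,0,0,0,0,0],[-20,20,0,0,0,0,0],[-20,10,0,0,0,0,0],[0,0,0,0,0,0,0]])

```text
time: 41.7
ee_pos: [0.4141, 0.0686, 0.1842]
tcp_rot: [179.9, 0.0, 101.3]
wrist_force: [-0.3, 0.1, -0.8]
opening: 0.0854
```

Run:
```python
from h import *
cv2.imwrite("pics/side12.png",cv2.resize(camera("side")[120:340,160:380,::-1],None,fx=2.7,fy=2.7))
cv2.imwrite("pics/scene12.png",cv2.resize(camera("scene")[140:310,150:420,::-1],None,fx=2.9,fy=2.9))
```

```text
(no output)
```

View pics/side12.png

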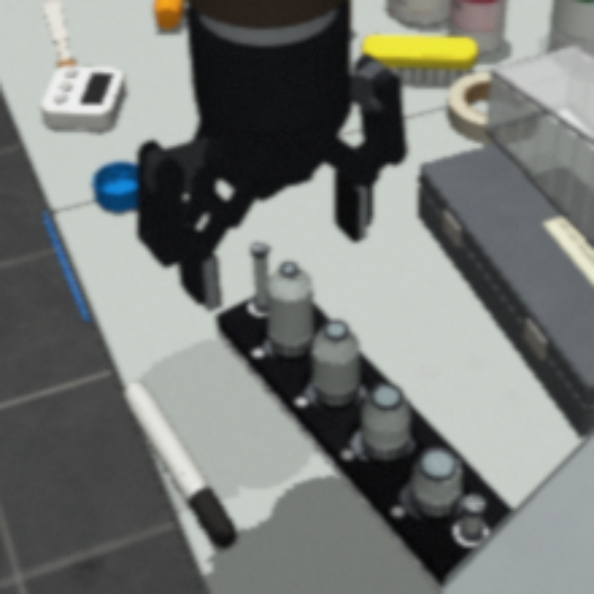

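View pics/scene12.png

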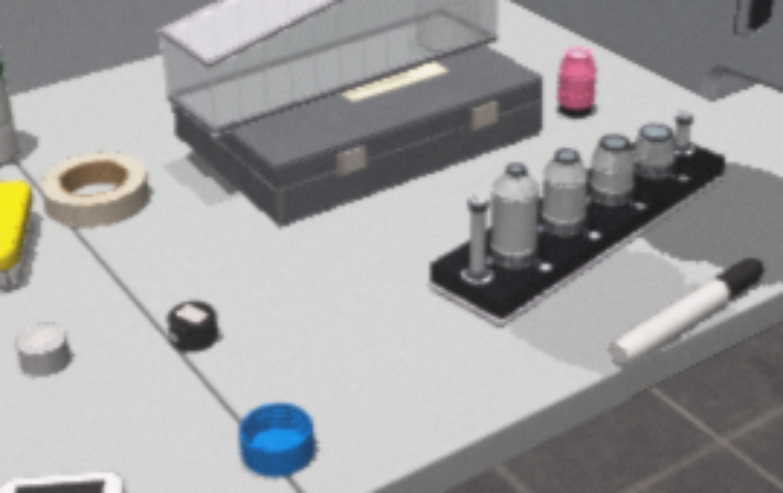

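All four are upright and in order. One numeric check of the top heights (expected 84, 72, 60 and 48 mm) and of the bystanders' positions before I hand in.

Run:
```python
from h import *
f=lambda p,o,s:(o[0]+(p[0]+.5)/s-.5,o[1]+(p[1]+.5)/s-.5)
for a,b in zip([(516,170),(568,156),(615,143),(656,131)],[(289,269),(336,329),(387,397),(438,464)]):
    print(*tri(f(a,(150,140),2.9),f(b,(160,120),2.7)))
for n,a,z in [('black',(192,314),.018),('grey',(43,337),.018),('cap',(277,423),.019)]: print(n,plane('scene',f(a,(150,140),2.9),z))
print(job_done())
```

```text
[0.4526 0.1626 0.0832] 9.302192544919543e-05
[0.4629 0.1108 0.0721] 0.0011256920780628663
[0.4739 0.0578 0.0594] 1.0990322681377427e-05
[0.4841 0.0078 0.0483] 0.0007838509735758711
black [0.5168 0.3652 0.018 ]
grey [0.5481 0.4501 0.018 ]
cap [0.3965 0.3723 0.019 ]
the job is handed in; nothing more can be done
None
```

All four objectives are back in the rack in order: the 40 mm at the low post, then 52, 64 and the 76 mm at the high post. I gripped each one by its barrel and lowered it until it reached the felt. I then released it and handed the job in about 42 s into the 88 s limit, with the arm clear.

- **Seating:** the two fixed cameras put the tops at 83.2, 72.1, 59.4 and 48.3 mm. Standing on the floor of the wells they should be 84, 72, 60 and 48 mm. All four are upright and centred in their wells to about 3 mm.
- **Contact forces:** contact showed as a wrist-force change of 4–6 N for the 76, 52 and 40. For the 64 the change was only about 1 N before its last 0.4 mm, so its seating rests mainly on the height check.
- **Other things:** the black and grey mounts measured within 1 mm of where they started. The blue cap read about 3 mm off. I put that down to picking its centre by eye, since nothing touched it. The pink look-alike was not touched.

No check failed.

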